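Refit the captive cover plate of a terminal box

ROBOT

A 6-joint arm with a two-finger parallel gripper is mounted at the origin on a cart in front of the work surface, level with it; the furniture and walls round the work are solid. World frame = base frame: x ahead of the robot, y to its left, z up, the work surface at z = 0. Lengths are in m, angles in rad, forces in N, time in s.
With the tool pointing down it reaches from about 0.35 to 0.975 m from the base axis. Payload 4.9 kg.
Tool frame: the origin (TCP) lies between the finger pads; the fingertips stand 19 mm ahead of it and the grasp point (between the pads) is the TCP; z points along the fingers, y is the line along which they close (so a half turn about z gives the same grasp; the last joint's range is limited). The gripper opens to 85 mm and grips with 20 to 120 N. Pads are 22 mm wide; open, the fingers measure 114 mm over their backs; the gripper's body (76 mm by 85 mm) begins 54 mm behind the grasp point. The pads swing forward as they close: fully open they stand 13 mm farther back than shut.
Start: joints at [-1.376, 0.053, 1.613, -0, 1.476, -0.119], TCP at [0.193, -0.594, 0.25] pointing down, gripper open.
Joint ranges: [-3.01, 3.01], [-1.01, 2.22], [0.06, 2.58], [-1.02, 4.17], [0.09, 2.62], [-3.14, 3.14]. Speed limits (rad/s): [2.57, 2.57, 3.14, 3.14, 3.14, 3.14].

INTERFACE

Orientations are given as a rotation vector (axis times angle).
In Python, from station import ctrl gives the robot as it stands. The module is installed in compiled form; this text tells all that it offers.
- The arm moves only by the tool servo_tool, never from a script. Its argument "increments" is a list that holds one entry, the list of rows, each a list of 5 numbers: the finger opening in cm, from 0 to 8.54, then the shift along the tool's x, y, z in cm, then the turn about the tool's z in degrees. A call has 1 to 5 rows; each row is the pose to reach, as a shift and turn from the pose commanded when the call began, along the tool's axes at that moment; what a row does not reach only later rows make up. A row lasts 1/10 s, in which the tool goes at most 50 mm and 8.59 degrees, less where a joint would pass 70% of its speed; a pose out of reach is approached as far as the arm can. A call with a gripper value outside its range is refused whole. The fingers move at their own pace and stop on an object; "newtons" is the grip in N (left out, the last holds). Time passes only in rows, so rows that repeat a pose let the fingers close. It gives the time, the measured TCP pose, the force, the opening and the grip force at its end, in the units of the state.
- ctrl.get_obs(): the state, without advancing time (a new reading comes with each control period).
- ctrl.get_image(name): name is "scene" or "side" or "wrist"; returns a dict with "img" (480x640x3 uint8, red, green, blue), "fx", "fy", "cx", "cy" (pixels), "k1" (the pictures are not rectified: a ray, as slopes to the right and down, at radius r is drawn at 1 + k1 r^2 times it, then the intrinsics apply), "rvec" (rotation vector, rad) and "tvec" (3), from world to camera coordinates, as OpenCV has them; the wrist camera has in their place "mount" (4x4, takes a point from camera to tool coordinates, whose origin is the TCP and whose axes are the flange's). Camera axes: x right, y down, z forward; pixel columns grow to the right and rows downward; lengths in m; the calibration is good to about 2 mm. A picture is of the moment at which its call begins: read the wrist's pose just before it. There is no depth.
- ctrl.finish_job(): hands the job in; it is judged then, once.
The state is a dict: "t": time; "q": joint angles; "dq": joint speeds; "effort": joint torques, N m; "tool_pos": TCP position; "tool_rot": TCP orientation; "contact_force": force on the tool from outside, world axes, zero at the start; "wrist_torque": the same for the moment, N m; "opening": finger opening in m; "grip_force": force on a finger pad.
Only numpy, scipy, OpenCV 4.12 (cv2) and the standard library are available. Lean on these libraries where they do the work, as an engineer would, in place of code of your own. Each camera call takes 0.05 s, during which the arm holds its last target. There are 200 camera calls.

TASK

Take the metal cover plate out of its blue rack and lay it flat on the bench with its black grip upward. Then take it by the grip, pass it tilted through the opening of the grey terminal box and settle it flat on the ledges inside, with both short ends under the yellow lips, and let go. Leave the pliers, the mould insert and the screwdriver where they lie.

Things in the scene. Friction and masses are not known exactly. Their poses are not given: they have to be found in the camera images.
- plate_mid (a point): centre of the loose aluminium cover plate: 88 mm (its x) by 160 mm (y) by 8 mm (z), about 0.2 kg, black grip fin on its +z face. It starts upright in the rack slot: y level along the slot, +x down, fin pointing level away from the robot, leaning up to 5 degrees. Its upper long edge, 94 mm above the bench, is free to pinch from above across the 8 mm.
- plate_grip (a point): point on the plate's grip fin, 42 mm along +z from plate_mid and 12 mm below the fin's top. The fin is 10 mm thick (plate x), 60 mm long (plate y), 50 mm high, in the middle of the plate, so with the plate lying flat it is pinched from above across x.
- box_seat (a point): centre of the ledge surface in the grey terminal box, 30 mm above the bench. The box is fixed, 104 mm (its x) by 200 mm (y), 54 mm high; z up. Between the walls above the ledges: 98 mm (x) by 194 mm (y). The flat ledge runs all round inside, 52 mm wide at the two ends of y and 12 mm at the sides.
- box_opening (a point): centre of the box's top opening, level with the rim, 24 mm above the ledges. Yellow lips, 4 mm thick, reach 27 mm inward from both end walls (y), undersides 20 mm above the ledges; the opening is 140 mm (y) by 98 mm (x). Tilted 10 to 18 degrees, one end of the plate goes under a lip up to the end wall; the other end then clears its lip and goes down; then centre it.
- rack_slot (a point): blue rack, fixed, 80 (x) by 130 (y) by 38 mm high, with one slot along its y, 11 mm wide, open at the top and at both ends; this point is the middle of the slot floor, 6 mm above the bench; the slot walls reach 32 mm above it. Rack and box swap sides; the one on the right stands close in front of the tall press (beyond x = 0.6), so draw the hand back before swinging sideways
- pliers: loose blue-handled pliers, 52 x 200 x 12 mm, lying on the bench behind the work; origin under its centre; to be left alone
- insert: loose grey mould insert block, 34 x 62 x 18 mm, on the bench behind the work; origin under its centre; to be left alone
- screwdriver: loose screwdriver with green handle, 25 x 170 x 23 mm, on the bench behind the work; origin under its centre; to be left alone

How it is judged:
By the outcome, as a careful person would: the job done as asked, in the order asked, and still so for the second after the job is handed in, with the robot touching nothing.
It also fails if it takes over 58 s, if anything falls off the work surface, if the arm or the gripper's body presses on something with over 40 N, if the wrist force passes 120 N, or if a joint passes its speed limit or range.

## Working session

There is one attempt and no reset: what is moved stays moved. The work goes in short steps, Python scripts to look and compute and a tool call to move; the robot and the scene stay as the last step left them, time stands still between calls to the robot, and variables do not carry over. Pictures are saved under pics/ and viewed, at most 10 in all, crops included, and the job is handed in when it is done.

Besides the shell and the picture viewer there is one more tool, called after "Emit:" in YAML: its name, and indented under it one key for each argument. servo_tool: Moves the arm, as the interface text tells. Its arguments: {"type":"object","properties":{"increments":{"type":"array"},"newtons":{"type":"number"}},"required":["increments"]}

```bash
mkdir -p pics
cat > h.py <<'E'
import numpy as np, cv2
from station import ctrl
def cam(c):
    K=np.array([[c['fx'],0,c['cx']],[0,c['fy'],c['cy']],[0,0,1.]]); return K,np.array([c['k1'],0,0,0.])
def ext(c,obs=None):
    if 'rvec' in c: return cv2.Rodrigues(np.array(c['rvec'],float))[0],np.array(c['tvec'],float).ravel()
    M=np.eye(4); M[:3,:3]=cv2.Rodrigues(np.array(obs['tool_rot']))[0]; M[:3,3]=obs['tool_pos']
    W=np.linalg.inv(M@np.array(c['mount'])); return W[:3,:3],W[:3,3]
def shot(name,fn):
    o=ctrl.get_obs(); c=ctrl.get_image(name); c['E']=ext(c,o)
    cv2.imwrite(f'pics/{fn}.png',c['img'][:,:,::-1]); np.save(f'pics/{fn}.npy',c,allow_pickle=True); return c
def load(fn): return np.load(f'pics/{fn}.npy',allow_pickle=True).item()
def onplane(c,uv,z):
    K,d=cam(c);R,t=c['E']; p=cv2.undistortPoints(np.array(uv,float).reshape(-1,1,2),K,d).reshape(-1,2)
    r=np.c_[p,np.ones(len(p))]@R; C=-R.T@t; z=np.broadcast_to(z,len(p))
    return C+r*((z-C[2])/r[:,2])[:,None]
def proj(c,P):
    K,d=cam(c);R,t=c['E']; return cv2.projectPoints(np.array(P,float).reshape(-1,1,3),cv2.Rodrigues(R)[0],t,K,d)[0].reshape(-1,2)
def say():
    o=ctrl.get_obs(); print({k:np.round(o[k],4).tolist() for k in('t','q','tool_pos','tool_rot','contact_force','opening','grip_force')})
    print('tool axes (cols)\n',cv2.Rodrigues(np.array(o['tool_rot']))[0].round(3))
E
python3 -c "
from h import *
say()
for n in('scene','side'):
    c=shot(n,n); print(n,(-c['E'][0].T@c['E'][1]).round(3))
"
```

```text
{'t': 0.0, 'q': [-1.376, 0.0533, 1.6143, 0.0, 1.476, -0.119], 'tool_pos': [0.1928, -0.5939, 0.2491], 'tool_rot': [-3.101, -0.4906, 0.0001], 'contact_force': [0.6117, -1.4739, -0.0156], 'opening': 0.0857, 'grip_force': 0.0}
tool axes (cols)
 [[ 0.951  0.309 -0.   ]
 [ 0.309 -0.951  0.002]
 [ 0.    -0.002 -1.   ]]
scene [ 0.258 -0.567  0.545]
side [0.957 0.604 1.063]
```

View pics/scene.png

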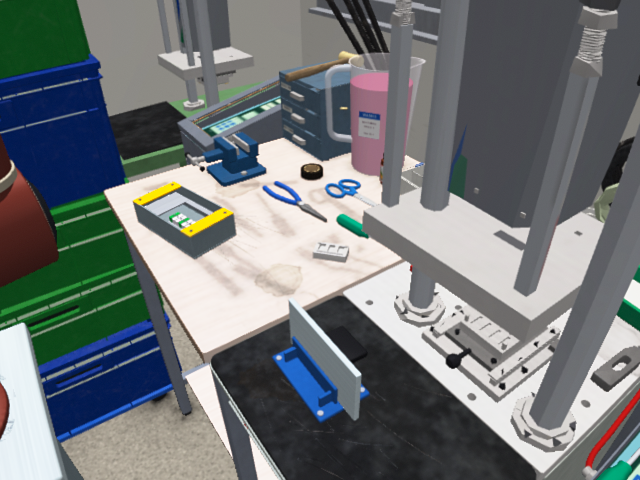

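View pics/side.png

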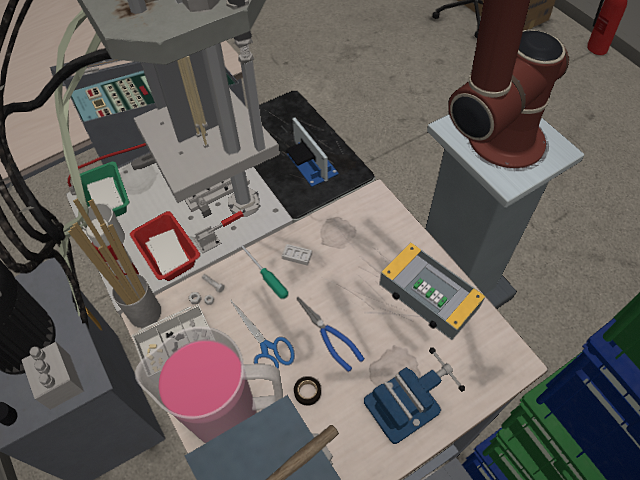

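```bash
python3 -c "
from h import *
a=load('scene')['img'];b=load('side')['img']
f=lambda i,x,y,w,h:cv2.resize(i[y:y+h,x:x+w,::-1],(400,300),interpolation=cv2.INTER_CUBIC)
o=np.vstack([np.hstack([f(a,240,290,160,120+0),f(a,110,160,160,120)]),np.hstack([f(b,255,90,120,90),f(b,360,235,160,120)])])
cv2.imwrite('pics/z.png',o)"
```

```text
(no output)
```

View pics/z.png

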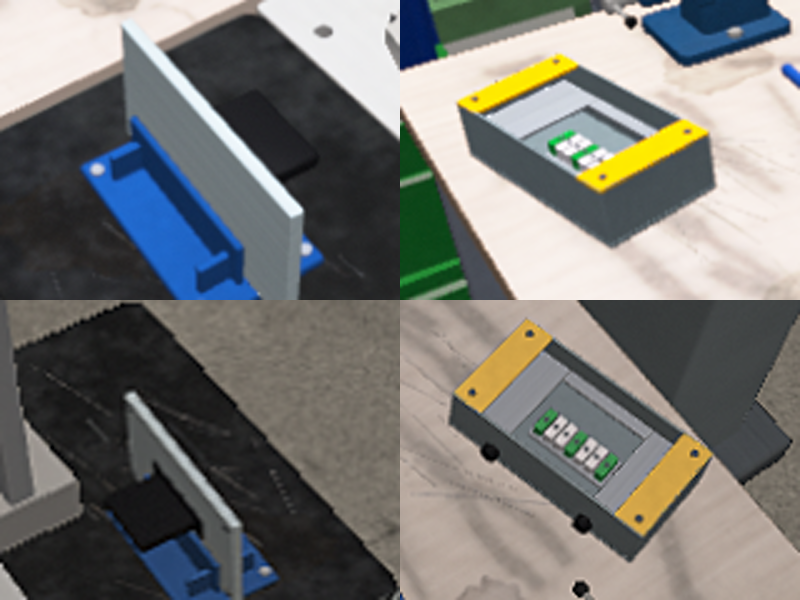

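```bash
python3 -c "
from h import *
a=load('scene');b=load('side')
PA=onplane(a,[(289.2,298.8),(293.2,298),(356,375.6),(360.8,373.6)],.094)
PB=onplane(b,[(292.5,119.1),(296.4,117.6),(323.7,158.1),(327.3,156.6)],.094)
BA=onplane(a,[(133.2,201.2),(173.2,181.6),(234,212.4),(191.2,237.2)],.054)
BB=onplane(b,[(410,242.2),(381,272.2),(484.8,297.8),(452.8,328.6)],.054)
for n,x in zip(('PA','PB','BA','BB'),(PA,PB,BA,BB)): print(n,x[:,:2].round(4).tolist(),x[:,:2].mean(0).round(4))
"
```

```text
PA [[0.4932, -0.1352], [0.4986, -0.137], [0.4877, -0.292], [0.494, -0.293]] [ 0.4934 -0.2143]
PB [[0.4973, -0.2897], [0.4863, -0.2889], [0.5024, -0.1355], [0.4927, -0.1348]] [ 0.4947 -0.2123]
BA [[0.4041, 0.3357], [0.5015, 0.3655], [0.5543, 0.1726], [0.4543, 0.143]] [0.4786 0.2542]
BB [[0.4569, 0.1466], [0.5553, 0.1735], [0.4093, 0.3431], [0.5104, 0.3596]] [0.483  0.2557]
```

```bash
python3 -c "
from h import *
a=load('scene');b=load('side')
print(onplane(a,[(108,190),(205,352),(410,264),(213,356),(345,292),(330,252),(352,225),(295,200),(265,187),(325,218),(338,218)],0.)[:,:2].round(3).tolist())
print(onplane(b,[(378,181),(290,216),(545,368),(300,250),(248,250),(285,295),(300,300),(300,92),(373,182)],0.)[:,:2].round(3).tolist())
"
```

```text
[[0.385, 0.526], [0.379, -0.072], [0.769, -0.094], [0.385, -0.086], [0.628, -0.086], [0.672, 0.02], [0.761, 0.068], [0.72, 0.22], [0.695, 0.311], [0.732, 0.122], [0.754, 0.106]]
[[0.385, -0.068], [0.626, -0.095], [0.382, 0.525], [0.656, 0.001], [0.757, -0.065], [0.744, 0.083], [0.722, 0.111], [0.378, -0.461], [0.398, -0.072]]
```

Emit:
servo_tool:
  increments:
    - [[8.5, 2, 0, 0, -8], [8.5, 4, -4, 0, -16], [8.5, 6, -8, 0, -24], [8.5, 9, -11, 0, -32], [8.5, 12, -14, 0, -40]]
  newtons: 40

```text
t: 0.6
tool_pos: [0.2639, -0.4225, 0.2496]
tool_rot: [-2.744, -1.529, -0.0]
contact_force: [1.5, -0.1, 0.6]
opening: 0.0851
grip_force: 0.0
```

Emit:
servo_tool:
  increments:
    - [[8.5, 4.5, 1, 0, -6], [8.5, 9, 2, 0, -12], [8.5, 13.5, 3, 0, -18], [8.5, 18, 4, 0, -24], [8.5, 22.5, 5, 0, -30]]

```text
t: 1.1
tool_pos: [0.4264, -0.2582, 0.25]
tool_rot: [-2.256, -2.187, 0.0]
contact_force: [1.6, -0.2, 0.8]
opening: 0.0852
grip_force: 0.0
```

Emit:
servo_tool:
  increments:
    - [[8.5, 4, 0, 0, 0], [8.5, 4, 0, 0, 0], [8.5, 4, 0, 0, 0]]

```text
t: 1.4
tool_pos: [0.4269, -0.2193, 0.2499]
tool_rot: [-2.258, -2.184, 0.001]
contact_force: [-0.9, 0.5, -0.6]
opening: 0.085
grip_force: 0.0
```

```bash
python3 -c "
from h import *
say(); c=shot('wrist','w1')"
```

```text
{'t': 1.4, 'q': [-0.6295, -0.3055, 1.94, -0.0004, 1.5076, -0.596], 'tool_pos': [0.4269, -0.2193, 0.2499], 'tool_rot': [-2.258, -2.1838, 0.0008], 'contact_force': [-0.8603, 0.4998, -0.5795], 'opening': 0.085, 'grip_force': 0.0}
tool axes (cols)
 [[ 0.033  0.999 -0.001]
 [ 0.999 -0.033 -0.   ]
 [-0.    -0.001 -1.   ]]
```

View pics/w1.png

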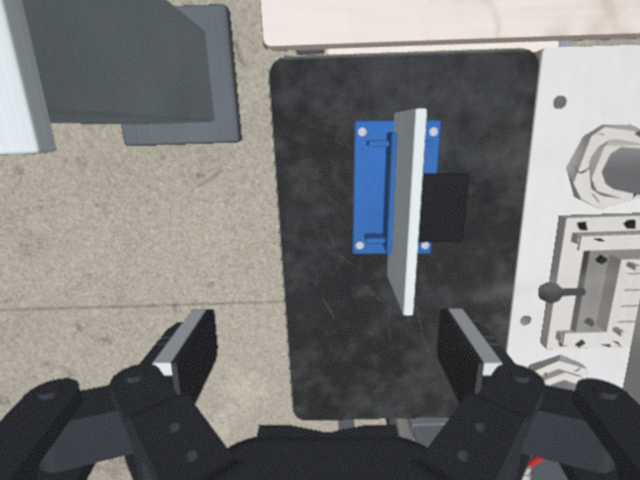

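```bash
python3 -c "
from h import *
c=load('w1')
print(onplane(c,[(414,109),(426,109),(403,314),(413,313)],.094).round(4).tolist())
print(onplane(c,[(470,173),(466,242)],.05).round(4).tolist(), onplane(c,[(362,131),(433,131),(359,245),(425,245)],.006).round(4).tolist())
print(onplane(c,[(262,47),(272,60),(535,48)],0).round(3).tolist())
"
```

```text
[[0.4901, -0.1348, 0.094], [0.4985, -0.135, 0.094], [0.4866, -0.2924, 0.094], [0.4947, -0.2918, 0.094]]
[[0.5484, -0.1857, 0.05], [0.5495, -0.2465, 0.05]] [[0.4615, -0.1495, 0.006], [0.5273, -0.1516, 0.006], [0.4579, -0.2602, 0.006], [0.5246, -0.2623, 0.006]]
[[0.374, -0.075, 0.0], [0.382, -0.086, 0.0], [0.616, -0.083, 0.0]]
```

Emit:
servo_tool:
  increments:
    - [[8.5, 0.4, 3.3, 0, 0], [8.5, 0.8, 6.5, 2, 0], [8.5, 0.8, 6.5, 7, 0], [8.5, 0.8, 6.5, 11.5, 0], [6, 0.8, 6.5, 14, 0]]

```text
t: 1.95
tool_pos: [0.4898, -0.2145, 0.1056]
tool_rot: [-2.258, -2.175, 0.003]
contact_force: [0.3, 1.4, -0.7]
opening: 0.073
grip_force: 0.0
```

Emit:
servo_tool:
  increments:
    - [[3, 0, 0, 1.2, 0], [3, 0, 0, 2.4, 0], [2, 0, 0, 2.4, 0], [0, 0, 0, 2.4, 0], [0, 0, 0, 2.4, 0]]
  newtons: 50

```text
t: 2.45
tool_pos: [0.4932, -0.2151, 0.0881]
tool_rot: [2.258, 2.18, 0.001]
contact_force: [-0.2, -1.2, 0.8]
opening: 0.0069
grip_force: 50.5
```

Emit:
servo_tool:
  increments:
    - [[0, 0, 0, 0, 0], [0, 0, 0, 0, 0], [0, 0, 0, 0, 0], [0, 0, 0, 0, 0], [0, 0, 0, 0, 0]]

```text
t: 2.95
tool_pos: [0.4932, -0.2151, 0.0881]
tool_rot: [2.258, 2.18, 0.001]
contact_force: [0.2, -0.8, 6.3]
opening: 0.007
grip_force: 51.2
```

Emit:
servo_tool:
  increments:
    - [[0, 0, 0, -2, 0], [0, 0, 0, -5, 0], [0, 0, 0, -8, 0], [0, 0, -3, -9, 0], [0, 0, -6, -9, 0]]

```text
t: 3.45
tool_pos: [0.4326, -0.2124, 0.1783]
tool_rot: [2.257, 2.181, 0.001]
contact_force: [0.2, 0.4, -1.9]
opening: 0.0073
grip_force: 50.1
```

Emit:
servo_tool:
  increments:
    - [[0, 4, 0, 0, 0], [0, 9, 0, 0, 0], [0, 14, 0, 0, 0], [0, 19, 1, 0, 0], [0, 24, 4, 0, 0]]

```text
t: 3.95
tool_pos: [0.4739, 0.021, 0.1753]
tool_rot: [-2.259, -2.181, 0.001]
contact_force: [2.2, -0.9, -1.7]
opening: 0.0071
grip_force: 50.3
```

Emit:
servo_tool:
  increments:
    - [[0, 0.5, 4, 0, 0], [0, 0.5, 6.5, 2, 0], [0, 0.5, 6.5, 5, 0], [0, 0.5, 6.5, 7, 0], [0, 0.5, 6.5, 7, 0]]

```text
t: 4.45
tool_pos: [0.5371, 0.0218, 0.1012]
tool_rot: [-2.254, -2.177, 0.01]
contact_force: [-0.6, 0.4, -3.7]
opening: 0.0068
grip_force: 50.3
```

```bash
python3 -c "
from h import *
say(); c=shot('scene','s2')
cv2.imwrite('pics/s2c.png',cv2.resize(c['img'][120:360,100:420,::-1],(640,480)))"
```

```text
{'t': 4.45, 'q': [-0.098, -0.0071, 1.9347, 0.0003, 1.2242, -0.0632], 'tool_pos': [0.5371, 0.0218, 0.1012], 'tool_rot': [-2.2542, -2.1768, 0.0099], 'contact_force': [-0.5657, 0.3532, -3.6975], 'opening': 0.0068, 'grip_force': 50.277}
tool axes (cols)
 [[ 0.035  0.999 -0.01 ]
 [ 0.999 -0.035  0.001]
 [ 0.001 -0.01  -1.   ]]
```

View pics/s2c.png

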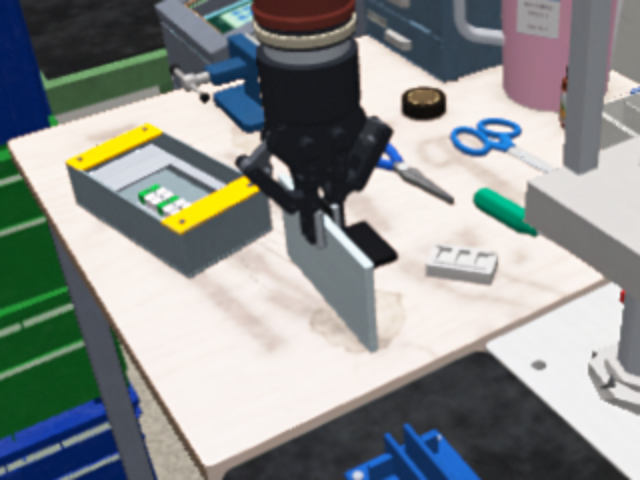

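Emit:
servo_tool:
  increments:
    - [[0, 0, 0, 0.8, 0], [0, 0, 0, 1.2, 0], [0, 0, 0, 1.6, 0], [0, 0, 0, 1.6, 0]]

```text
t: 4.9
tool_pos: [0.5407, 0.0211, 0.0903]
tool_rot: [-2.26, -2.182, 0.0]
contact_force: [0.0, 0.2, -2.0]
opening: 0.0071
grip_force: 50.3
```

Emit:
servo_tool:
  increments:
    - [[0, 0, 0, 0.4, 0], [0, 0, 0, 0.6, 0], [0, 0, 0, 0.75, 0], [0, 0, 0, 0.85, 0], [0, 0, 0, 0.85, 0]]

```text
t: 5.4
tool_pos: [0.541, 0.0212, 0.0823]
tool_rot: [2.26, 2.182, 0.0]
contact_force: [-0.5, 0.6, -0.1]
opening: 0.0068
grip_force: 50.8
```

Emit:
servo_tool:
  increments:
    - [[1.2, 0, -0.2, 0, 0], [1.8, 0, -0.5, 0, 0], [2.4, 0, -0.8, 0, 0], [2.4, 0, -1.3, 0, 0], [2.4, 0, -1.8, 0, 0]]

```text
t: 5.9
tool_pos: [0.5224, 0.0218, 0.0819]
tool_rot: [2.26, 2.182, 0.0]
contact_force: [-0.1, -0.0, 0.0]
opening: 0.0239
grip_force: 0.0
```

Emit:
servo_tool:
  increments:
    - [[2.4, 0, -0.5, 0, 0], [2.4, 0, -1.0, 0, 0], [2.4, 0, -1.3, 0, 0], [2.4, 0, -1.3, 0, 0], [2.4, 0, -1.3, 0, 0]]

```text
t: 6.4
tool_pos: [0.5098, 0.0222, 0.0819]
tool_rot: [2.26, 2.182, 0.0]
contact_force: [-0.5, 0.3, 0.3]
opening: 0.0237
grip_force: 0.3
```

```bash
python3 -c "
from h import *
say(); c=shot('side','s3');d=shot('scene','s3b')
f=lambda c,P,w:(lambda u:cv2.resize(c['img'][int(u[1])-w:int(u[1])+w,int(u[0])-w:int(u[0])+w,::-1],(400,400),interpolation=cv2.INTER_CUBIC))(proj(c,[P])[0])
cv2.imwrite('pics/s3c.png',np.hstack([f(c,[.52,.02,.06],60),f(d,[.52,.02,.06],75)]))"
```

```text
{'t': 6.4, 'q': [-0.1023, -0.0522, 2.0149, 0.0001, 1.1787, -0.067], 'tool_pos': [0.5098, 0.0222, 0.0819], 'tool_rot': [2.2603, 2.1818, 0.0002], 'contact_force': [-0.45, 0.2552, 0.2586], 'opening': 0.0237, 'grip_force': 0.3381}
tool axes (cols)
 [[ 0.035  0.999  0.   ]
 [ 0.999 -0.035  0.   ]
 [ 0.     0.    -1.   ]]
```

View pics/s3c.png

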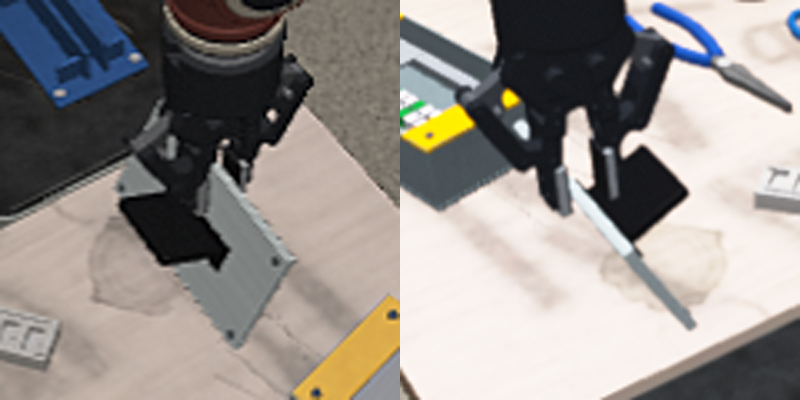

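Emit:
servo_tool:
  increments:
    - [[2.5, -1, 0, 0, 0], [2.6, -2, 0, 0, 0], [2.6, -3.2, 0, 0, 0], [2.6, -4.4, 0, 0, 0], [2.6, -5.4, 0, 0, 0]]

```text
t: 7.0
tool_pos: [0.5078, -0.0331, 0.0818]
tool_rot: [2.261, 2.181, -0.0]
contact_force: [1.0, 0.4, -0.5]
opening: 0.0256
grip_force: 0.2
```

Emit:
servo_tool:
  increments:
    - [[3.4, 0, 0.2, 0, 0], [4.2, 0, 0.4, 0, 0], [5, 0, 0.6, 0, 0], [5.8, 0, 0.8, 0, 0], [6.6, 0, 1.0, 0.3, 0]]

```text
t: 7.5
tool_pos: [0.5184, -0.0318, 0.0791]
tool_rot: [2.259, 2.182, 0.001]
contact_force: [-1.0, -0.5, 0.8]
opening: 0.0658
grip_force: 0.6
```

```bash
python3 -c "
from h import *
say(); c=shot('side','s4');d=shot('scene','s4b')
f=lambda c,P,w:(lambda u:cv2.resize(c['img'][int(u[1])-w:int(u[1])+w,int(u[0])-w:int(u[0])+w,::-1],(400,400),interpolation=cv2.INTER_CUBIC))(proj(c,[P])[0])
cv2.imwrite('pics/s4c.png',np.hstack([f(c,[.52,.02,.06],60),f(d,[.52,.02,.06],75)]))"
```

```text
{'t': 7.5, 'q': [-0.2046, -0.0263, 1.9952, -0.0, 1.1721, -0.17], 'tool_pos': [0.5184, -0.0318, 0.0791], 'tool_rot': [2.2591, 2.1823, 0.0005], 'contact_force': [-0.9773, -0.4671, 0.8136], 'opening': 0.0658, 'grip_force': 0.6249}
tool axes (cols)
 [[ 0.035  0.999  0.001]
 [ 0.999 -0.035 -0.   ]
 [-0.     0.001 -1.   ]]
```

View pics/s4c.png

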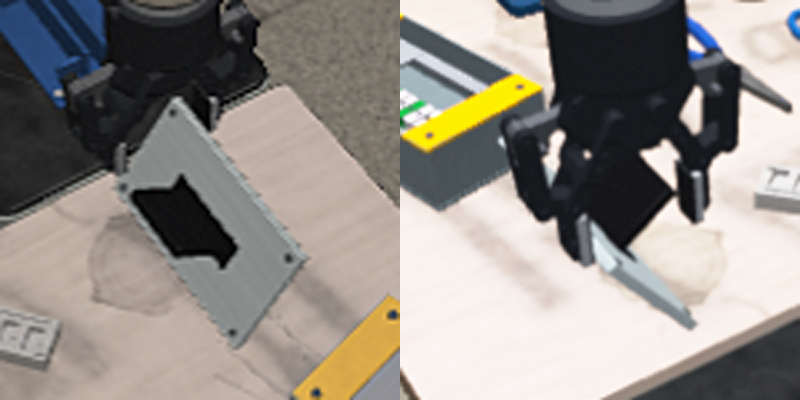

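Emit:
servo_tool:
  increments:
    - [[7.6, 0, 0.1, 0.8, 0], [8.5, 0, 0.1, 1.5, 0], [8.5, 0, -0.3, 2.0, 0], [8.5, 0, -0.6, 2.5, 0], [8.5, 0, -1.0, 3.1, 0]]

```text
t: 8.1
tool_pos: [0.5078, -0.0317, 0.0474]
tool_rot: [2.26, 2.182, 0.001]
contact_force: [0.1, -0.6, -0.1]
opening: 0.0853
grip_force: 0.0
```

Emit:
servo_tool:
  increments:
    - [[8.5, 0, -0.4, 0.5, 0], [8.5, 0, -0.7, 1.0, 0], [8.5, 0, -1.5, 1.2, 0], [8.5, 0, -2.5, 1.2, 0], [8.5, 0, -3.8, 1.2, 0]]

```text
t: 8.6
tool_pos: [0.4693, -0.0304, 0.0359]
tool_rot: [2.26, 2.182, 0.0]
contact_force: [0.6, 0.4, 1.6]
opening: 0.0851
grip_force: 0.0
```

Emit:
servo_tool:
  increments:
    - [[8.5, 0, 0, -1, 0], [8.5, 0, 0, -5, 0], [8.5, 0, 0, -10, 0], [8.5, 0, 0, -13, 0], [8.5, 0, 0, -13, 0]]

```text
t: 9.1
tool_pos: [0.4739, -0.0312, 0.1734]
tool_rot: [2.252, 2.174, 0.012]
contact_force: [1.2, -0.1, 0.3]
opening: 0.0853
grip_force: 0.0
```

```bash
python3 -c "
from h import *
say(); shot('wrist','w5')"
```

```text
{'t': 9.1, 'q': [-0.2227, -0.2684, 2.0397, 0.0001, 1.3569, -0.1875], 'tool_pos': [0.4739, -0.0312, 0.1734], 'tool_rot': [2.2522, 2.1742, 0.0116], 'contact_force': [1.1776, -0.0558, 0.3395], 'opening': 0.0853, 'grip_force': 0.0}
tool axes (cols)
 [[ 0.035  0.999  0.013]
 [ 0.999 -0.035 -0.003]
 [-0.002  0.013 -1.   ]]
```

View pics/w5.png

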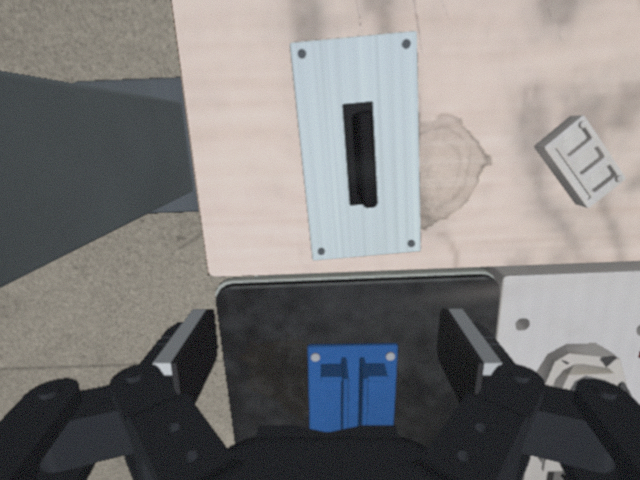

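```bash
python3 -c "
from h import *
c=load('w5')
P=onplane(c,[(291,43),(415,32),(421,250),(313,260)],.008)[:,:2]
print(P.round(4).tolist(),P.mean(0).round(4))
u=(P[0]+P[1]-P[2]-P[3])/2;v=(P[1]+P[2]-P[0]-P[3])/2
print(np.linalg.norm(u),np.linalg.norm(v),np.degrees(np.arctan2(-u[0],u[1])),np.degrees(np.arctan2(v[1],v[0])))
print(onplane(c,[(343,104),(372,101),(377,207),(350,206)],.058).round(4).tolist())
"
```

```text
[[0.456, 0.0987], [0.5407, 0.1028], [0.5508, -0.054], [0.4639, -0.0592]] [0.5029 0.0221]
0.15759665081192226 0.0859051954117514 3.264702101639736 3.08772302210796
[[0.4881, 0.0558, 0.058], [0.5052, 0.0569, 0.058], [0.5084, -0.0069, 0.058], [0.4912, -0.0056, 0.058]]
```

Emit:
servo_tool:
  increments:
    - [[8.5, 2.7, 1.6, 0, -2.6], [8.5, 5.4, 3.2, 1, -5.2], [8.5, 5.4, 3.2, 5, -5.2], [7, 5.4, 3.2, 8.5, -5.2], [6, 5.4, 3.2, 10.5, -5.2]]

```text
t: 9.65
tool_pos: [0.5007, 0.0231, 0.0562]
tool_rot: [-2.154, -2.279, 0.007]
contact_force: [-0.1, -0.1, 0.3]
opening: 0.0602
grip_force: 0.0
```

Emit:
servo_tool:
  increments:
    - [[4, 0, 0, 0.7, 0], [3, 0, 0, 1.3, 0], [1, 0, 0, 1.3, 0], [0, 0, 0, 1.3, 0], [0, 0, 0, 1.3, 0]]
  newtons: 40

```text
t: 10.15
tool_pos: [0.5044, 0.0224, 0.0487]
tool_rot: [2.158, 2.281, 0.002]
contact_force: [-0.2, 0.4, -2.4]
opening: 0.0094
grip_force: 41.8
```

```bash
cat > box.py <<'E'
from h import *
from scipy.optimize import least_squares
obs=[]
for n in('scene','side'):
    c=load(n); h=cv2.cvtColor(c['img'],cv2.COLOR_RGB2HSV)
    m=cv2.inRange(h,(18,130,120),(35,255,255))
    box0=proj(c,[[.481,.255,.054]])[0]
    for k in cv2.findContours(m,cv2.RETR_EXTERNAL,cv2.CHAIN_APPROX_NONE)[0]:
        M=cv2.moments(k)
        if M['m00']<100: continue
        ctr=np.array([M['m10'],M['m01']])/M['m00']
        if np.linalg.norm(ctr-box0)<90: obs.append((c,ctr)); print(n,M['m00'],ctr.round(1))
def f(p):
    x,y,a=p; R=np.array([[np.cos(a),-np.sin(a)],[np.sin(a),np.cos(a)]]); r=[]
    for c,u in obs:
        best=None
        for s in(-1,1):
            q=np.array([[-.052,s*.07],[.052,s*.07],[.052,s*.1],[-.052,s*.1]])@R.T+[x,y]
            U=proj(c,np.c_[q,np.full(4,.054)]); M=cv2.moments(U.astype(np.float32).reshape(-1,1,2))
            e=np.array([M['m10'],M['m01']])/M['m00']-u
            if best is None or np.linalg.norm(e)<np.linalg.norm(best): best=e
        r+=list(best)
    return r
s=least_squares(f,[.481,.255,.25]); print(s.x[:2].round(4),np.degrees(s.x[2]).round(2),s.fun.round(2))
E
python3 box.py; python3 -c "
from h import *
say()"
```

```text
scene 487.0 [206.4 221.9]
scene 341.0 [156.9 193.1]
side 559.5 [465.  308.1]
side 515.5 [401.1 260.9]
[0.4788 0.2561] 14.41 [ 0.48 -0.02  0.17  0.02  0.49 -0.01  0.42 -0.35]
{'t': 10.15, 'q': [-0.1032, -0.014, 2.0421, 0.0, 1.1118, -0.1586], 'tool_pos': [0.5044, 0.0224, 0.0487], 'tool_rot': [2.1582, 2.2812, 0.0016], 'contact_force': [-0.2336, 0.3695, -2.432], 'opening': 0.0094, 'grip_force': 41.7608}
tool axes (cols)
 [[-0.055  0.998  0.002]
 [ 0.998  0.055 -0.   ]
 [-0.     0.002 -1.   ]]
```

Emit:
servo_tool:
  increments:
    - [[0, 0, 0, -3, 0], [0, 0, 0, -6.7, -2], [0, 2.5, 1, -6.7, -6], [0, 5, 1.8, -6.7, -11.2], [0, 6.7, 2.1, -6.7, -11.2]]

```text
t: 10.65
tool_pos: [0.5219, 0.0917, 0.1161]
tool_rot: [1.923, 2.482, 0.003]
contact_force: [-0.6, 0.3, -1.9]
opening: 0.0092
grip_force: 41.7
```

Emit:
servo_tool:
  increments:
    - [[0, 0, 0, 0, 0], [0, 0, 0, 0, 0]]

```text
t: 10.85
tool_pos: [0.521, 0.0905, 0.1149]
tool_rot: [1.925, 2.482, -0.001]
contact_force: [-0.5, -0.6, -2.7]
opening: 0.0092
grip_force: 41.7
```

```bash
cat > b.py <<'E'
from h import *
o=ctrl.get_obs(); a=np.radians(14.4); ex=np.array([np.cos(a),np.sin(a)]); ey=np.array([-np.sin(a),np.cos(a)])
d=np.array(o['tool_pos'][:2])-[.480,.2555]; R=cv2.Rodrigues(np.array(o['tool_rot']))[0]
print('t',o['t'],'box x,y mm',(d@ex*1e3).round(1),(d@ey*1e3).round(1),'z',round(o['tool_pos'][2]*1e3,1),'yaw err deg',np.degrees(np.arctan2(R[1,1],R[0,1])).round(2)-14.4,'F',np.round(o['contact_force'],1),'q6',round(o['q'][5],2))
E
python3 b.py
```

```text
t 10.85 box x,y mm -1.4 -170.0 z 114.9 yaw err deg 0.019999999999999574 F [-0.5 -0.6 -2.7] q6 -0.22
```

Emit:
servo_tool:
  increments:
    - [[0, 0, 0, 0.6, 0], [0, 0, 0, 1.2, 0], [0, 0, 0, 1.6, 0], [0, 0, 0, 1.9, 0], [0, 0, 0, 2.1, 0]]
  newtons: 30

```text
t: 11.35
tool_pos: [0.5226, 0.089, 0.0954]
tool_rot: [1.924, 2.479, 0.0]
contact_force: [-0.7, -5.9, 6.1]
opening: 0.009
grip_force: 43.7
```

Emit:
servo_tool:
  increments:
    - [[0, 0, 0, 0.2, 0], [0, 0, 0, 0.4, 0], [0, 0, 0, 0.6, 0], [0, 0, 0, 0.65, 0], [0, 0, 0, 0.65, 0]]

```text
t: 11.85
tool_pos: [0.5234, 0.0887, 0.0898]
tool_rot: [1.924, 2.477, 0.001]
contact_force: [0.2, -7.1, 7.1]
opening: 0.0096
grip_force: 44.5
```

```bash
python3 b.py; python3 -c "
from h import *
c=shot('side','s9');d=shot('scene','s9b')
f=lambda c,P,w:(lambda u:(print(u,w),cv2.resize(c['img'][int(u[1])-w:int(u[1])+w,int(u[0])-w:int(u[0])+w,::-1],(400,400),interpolation=cv2.INTER_CUBIC))[1])(proj(c,[P])[0])
cv2.imwrite('pics/s9c.png',np.hstack([f(c,[.521,.09,.05],60),f(d,[.521,.09,.05],75)]))"
```

```text
t 11.85 box x,y mm 0.6 -172.4 z 89.8 yaw err deg -0.0600000000000005 F [ 0.2 -7.1  7.1] q6 -0.22
[371.42659476 238.49331477] 60
[237.83992011 240.33689036] 75
```

View pics/s9c.png

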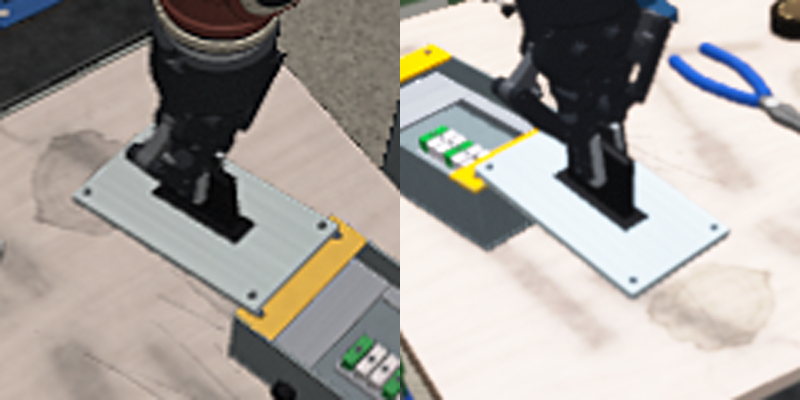

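Emit:
servo_tool:
  increments:
    - [[0, 0, 0, 0.15, 0], [0, 0, 0, 0.3, 0], [0, 0, 0, 0.3, 0], [0, 0, 0, 0.3, 0]]

```text
t: 12.35
tool_pos: [0.5237, 0.0886, 0.0867]
tool_rot: [1.923, 2.476, 0.001]
contact_force: [1.5, -7.0, 6.4]
opening: 0.0093
grip_force: 44.9
```

```bash
python3 b.py; python3 -c "
from h import *
c=load('s9');d=load('s9b')
A=[311+75*.3,178+198*.3]; B=[162+328*.375,165+231*.375]
A2=[311+337*.3,178+231*.3]; B2=[162+(478-400)*.375,165+165*.375]   # high end: side +x corner? 
def tri(p,q):
    best=min(np.arange(0,.12,.0005),key=lambda z:np.linalg.norm(onplane(c,[p],z)-onplane(d,[q],z)))
    return onplane(c,[p],best).round(4),onplane(d,[q],best).round(4)
print(tri(A,B)); 
H=[311+258*.3,178+307*.3]; print('side high +x corner at z .07:',onplane(c,[H],.07).round(4),onplane(c,[H],.06).round(4))
"
```

```text
t 12.35 box x,y mm 0.8 -172.5 z 86.7 yaw err deg -0.05000000000000071 F [ 1.5 -7.   6.4] q6 -0.22
(array([[0.5839, 0.0321, 0.033 ]]), array([[0.5831, 0.0321, 0.033 ]]))
side high +x corner at z .07: [[0.5457 0.1847 0.07  ]] [[0.5415 0.1805 0.06  ]]
```

Emit:
servo_tool:
  increments:
    - [[0, 0, 0, -2, 0], [0, 0, 0, -5, 0], [0, 1, 0.1, -6.2, 0], [0, 5, 0.1, -6.2, 0], [0, 9, 0.1, -6.2, 0]]

```text
t: 12.85
tool_pos: [0.4996, 0.1788, 0.1464]
tool_rot: [1.929, 2.479, 0.002]
contact_force: [0.8, 1.1, -3.0]
opening: 0.0091
grip_force: 43.4
```

Emit:
servo_tool:
  increments:
    - [[0, 4, 0, 0, 0], [0, 7, 0, 0, 0], [0, 8.3, 0, 0, 0], [0, 8.3, 0, 0, 0]]

```text
t: 13.25
tool_pos: [0.4782, 0.2596, 0.1455]
tool_rot: [-1.922, -2.484, 0.002]
contact_force: [0.0, -0.7, -2.2]
opening: 0.0095
grip_force: 43.4
```

```bash
python3 b.py; python3 -c "
from h import *
c=shot('side','s10');d=shot('scene','s10b')
f=lambda c,P,w:(lambda u:(print(u,w),cv2.resize(c['img'][int(u[1])-w:int(u[1])+w,int(u[0])-w:int(u[0])+w,::-1],(400,400),interpolation=cv2.INTER_CUBIC))[1])(proj(c,[P])[0])
cv2.imwrite('pics/s10c.png',np.hstack([f(c,[.48,.25,.08],65),f(d,[.48,.25,.08],75)]))"
```

```text
t 13.25 box x,y mm -0.8 4.4 z 145.5 yaw err deg 0.129999999999999 F [ 0.  -0.7 -2.2] q6 0.11
[432.86893015 275.47736658] 65
[180.72464129 196.01717561] 75
```

View pics/s10c.png

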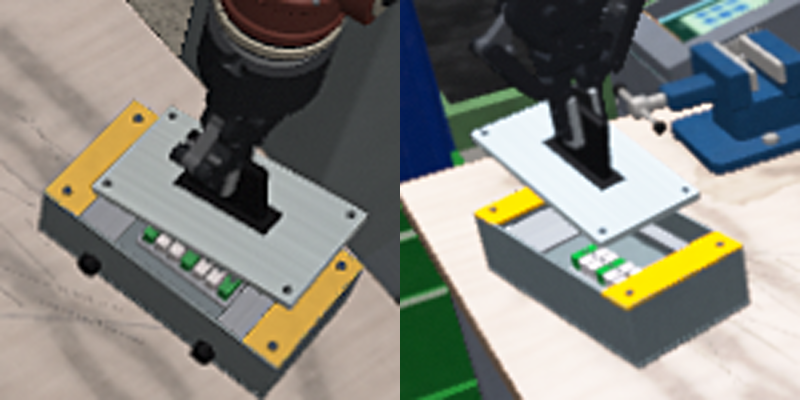

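```bash
cat > fit.py <<'E'
from h import *
from scipy.optimize import least_squares
from scipy.spatial.transform import Rotation as Ro
c=load('s10');d=load('s10b')
S=lambda p:[367+p[0]*.325,210+p[1]*.325]; D=lambda p:[105+p[0]*.375,121+p[1]*.375]
L=[(c,S((93,190)),(44,-80)),(c,S((172,103)),(-44,-80)),(c,S((369,212)),(-44,80)),(c,S((289,300)),(44,80)),
   (d,D((300,192)),(44,-80)),(d,D((200,237)),(-44,-80)),(d,D((73,130)),(-44,80))]
def f(p):
    R=Ro.from_euler('ZXY',[p[3],p[4],p[5]]).as_matrix()
    return np.ravel([proj(k,[p[:3]+R@np.array([q[0],q[1],0])*1e-3])[0]-u for k,u,q in L])
s=least_squares(f,[.478,.26,.11,.25,.23,0]); p=s.x
a=np.radians(14.4); dd=p[:2]-[.480,.2555]
print('top centre box x,y mm',1e3*(dd@[np.cos(a),np.sin(a)]),1e3*(dd@[-np.sin(a),np.cos(a)]),'z',p[2]*1e3,'yaw,tilt,roll',np.degrees(p[3:]).round(2)); print(s.fun.round(1))
E
python3 fit.py
```

```text
top centre box x,y mm 0.84988671928041 12.006729171961783 z 107.03621830347512 yaw,tilt,roll [14.26 12.64  1.43]
[-0.5 -1.2 -0.3  0.   0.1 -0.2  0.5  1.5  0.6 -0.2  0.1  1.  -1.  -0.8]
```

Emit:
servo_tool:
  increments:
    - [[0, 0, 0, 1.5, 0], [0, 0, 0, 3, 0], [0, 0, 0, 4, 0], [0, 0, 0, 4.5, 0], [0, 0, 0, 4.85, 0]]

```text
t: 13.85
tool_pos: [0.4786, 0.2577, 0.0964]
tool_rot: [-1.926, -2.481, 0.003]
contact_force: [0.7, -0.4, -2.5]
opening: 0.0091
grip_force: 43.4
```

Emit:
servo_tool:
  increments:
    - [[0, 0, 0, 0, 0], [0, -0.8, 0, 0, 0], [0, -1.6, 0, 0, 0], [0, -2.2, 0, 0, 0], [0, -2.6, 0, 0, 0]]

```text
t: 14.35
tool_pos: [0.486, 0.2324, 0.0982]
tool_rot: [1.927, 2.481, 0.001]
contact_force: [-0.7, -0.6, -2.5]
opening: 0.0094
grip_force: 43.4
```

```bash
python3 b.py
```

```text
t 14.35 box x,y mm 0.1 -23.8 z 98.2 yaw err deg -0.0600000000000005 F [-0.7 -0.6 -2.5] q6 0.06
```

Emit:
servo_tool:
  increments:
    - [[0, -0.15, 0, 0.05, 0], [0, -0.3, 0, 0.1, 0], [0, -0.3, 0, 0.2, 0], [0, -0.3, 0, 0.3, 0], [0, -0.3, 0, 0.3, 0]]

```text
t: 14.85
tool_pos: [0.4864, 0.2314, 0.0953]
tool_rot: [-1.925, -2.481, -0.003]
contact_force: [-0.8, 4.7, -1.1]
opening: 0.0093
grip_force: 43.8
```

```bash
python3 b.py
```

```text
t 14.85 box x,y mm 0.2 -25.0 z 95.3 yaw err deg -0.009999999999999787 F [-0.8  4.7 -1.1] q6 0.05
```

Emit:
servo_tool:
  increments:
    - [[0, 0.25, 0, 0.15, 0], [0, 0.45, 0, 0.35, 0], [0, 0.6, 0, 0.5, 0], [0, 0.75, 0, 0.7, 0], [0, 0.9, 0, 0.9, 0]]

```text
t: 15.35
tool_pos: [0.4844, 0.2389, 0.086]
tool_rot: [1.925, 2.481, 0.0]
contact_force: [-0.3, -1.7, 1.8]
opening: 0.0089
grip_force: 44.0
```

```bash
python3 b.py
```

```text
t 15.35 box x,y mm 0.2 -17.1 z 86.0 yaw err deg -0.019999999999999574 F [-0.3 -1.7  1.8] q6 0.07
```

Emit:
servo_tool:
  increments:
    - [[0, 0.15, 0, 0.2, 0], [0, 0.3, 0, 0.4, 0], [0, 0.4, 0, 0.6, 0], [0, 0.5, 0, 0.75, 0], [0, 0.5, 0, 0.75, 0]]

```text
t: 15.85
tool_pos: [0.4829, 0.2442, 0.0783]
tool_rot: [-1.926, -2.482, -0.001]
contact_force: [0.8, -0.4, 1.7]
opening: 0.0095
grip_force: 44.0
```

```bash
python3 b.py
```

```text
t 15.85 box x,y mm 0.0 -11.7 z 78.3 yaw err deg -0.009999999999999787 F [ 0.8 -0.4  1.7] q6 0.08
```

Emit:
servo_tool:
  increments:
    - [[0, 0, 0, 0.12, 0], [0, 0.3, 0, 0.12, 0], [0, 0.7, 0, 0.1, 0], [0, 1.1, 0, 0.1, 0], [0, 1.4, 0, 0.1, 0]]

```text
t: 16.35
tool_pos: [0.4794, 0.2575, 0.0775]
tool_rot: [1.926, 2.482, -0.0]
contact_force: [0.4, -3.5, 4.0]
opening: 0.0089
grip_force: 44.4
```

Emit:
servo_tool:
  increments:
    - [[0, 0, 0, 0.1, 0], [0, 0, 0, 0.1, 0]]

```text
t: 16.55
tool_pos: [0.4793, 0.2579, 0.0774]
tool_rot: [-1.925, -2.482, 0.0]
contact_force: [-3.2, -2.5, 10.4]
opening: 0.0091
grip_force: 45.3
```

```bash
python3 b.py
```

```text
t 16.55 box x,y mm -0.1 2.5 z 77.4 yaw err deg 0.0 F [-3.2 -2.5 10.4] q6 0.11
```

Emit:
servo_tool:
  increments:
    - [[0, 0, 0, -0.1, 0], [2, 0, 0, -0.1, 0], [4, 0, 0, -0.1, 0], [4, 0, 0, -0.1, 0], [4, 0, 0, -2, 0]]

```text
t: 17.05
tool_pos: [0.4767, 0.2566, 0.0929]
tool_rot: [-1.923, -2.478, 0.009]
contact_force: [0.2, 1.3, 0.4]
opening: 0.0399
grip_force: 0.0
```

Emit:
servo_tool:
  increments:
    - [[4, 0, 0, -4, 0], [4, 0, 0, -9, 0], [4, 0, 0, -14, 0], [4, -4, 0, -17, 0], [4, -8, 0, -17, 0]]

```text
t: 17.55
tool_pos: [0.5017, 0.1805, 0.2731]
tool_rot: [1.918, 2.479, 0.014]
contact_force: [0.4, -0.7, 0.1]
opening: 0.0395
grip_force: 0.0
```

Emit:
servo_tool:
  increments:
    - [[4, -5, 0, 0, 0], [4, -10, 0, 0, 0], [4, -14, 0, 0, 0], [4, -14, 0, 0, 0]]

```text
t: 17.95
tool_pos: [0.5345, 0.0405, 0.2658]
tool_rot: [-1.933, -2.476, 0.002]
contact_force: [-0.8, -0.9, 0.9]
opening: 0.0398
grip_force: 0.0
```

```bash
python3 b.py
python3 - <<'E'
from h import *
# compare visible plate/fin with the expected seated pose: mean colours at lips + fin-top centroid
c=shot('side','f1'); d=shot('scene','f2')
a=np.radians(14.4); R=np.array([[np.cos(a),-np.sin(a)],[np.sin(a),np.cos(a)]])
W=lambda x,y,z:np.r_[R@[x,y]+[.480,.2555],z]
for k,n in((c,'side'),(d,'scene')):
    print(n)
    for y in range(-98,99,7):
        u=proj(k,[W(.025,y*1e-3,.038 if abs(y)<70 else .054)])[0].round().astype(int); print(y,k['img'][u[1],u[0]],end=' ')
    print()
    # dark fin blob
    u=proj(k,[W(0,0,.07)])[0].astype(int); r=40
    m=(k['img'][u[1]-r:u[1]+r,u[0]-r:u[0]+r].max(2)<45).astype(np.uint8)
    nn,_,st,ce=cv2.connectedComponentsWithStats(m)
    for i in range(1,nn):
        if st[i,4]>60: print('dark',st[i].tolist(),(ce[i]+u-r).round(1))
    print('expected fin top corners',proj(k,[W(sx*.005,sy*.03+.0,.088) for sx in(-1,1) for sy in(-1,1)]).round(1).tolist(),'base',proj(k,[W(sx*.005,sy*.03,.038) for sx in(-1,1) for sy in(-1,1)]).round(1).tolist())
E
```

```text
t 17.95 box x,y mm -0.7 -221.8 z 265.8 yaw err deg -0.3600000000000012 F [-0.8 -0.9  0.9] q6 -0.31
side
-98 [213 171  79] -91 [216 169  75] -84 [216 169  75] -77 [213 166  72] -70 [191 147  64] -63 [167 174 177] -56 [168 175 179] -49 [166 173 176] -42 [166 174 177] -35 [165 172 175] -28 [165 173 176] -21 [166 174 177] -14 [165 172 175] -7 [166 173 177] 0 [167 174 177] 7 [167 174 177] 14 [167 173 177] 21 [167 175 177] 28 [167 174 177] 35 [167 175 178] 42 [167 174 178] 49 [168 174 178] 56 [168 175 178] 63 [168 174 178] 70 [134 130 123] 77 [214 168  73] 84 [213 166  73] 91 [210 164  72] 98 [221 174  75] 
dark [23, 29, 31, 33, 498] [432.3 283.5]
expected fin top corners [[425.0, 265.5], [448.3, 282.5], [422.1, 268.6], [445.4, 285.7]] base [[421.8, 277.3], [444.1, 293.9], [418.9, 280.3], [441.3, 297.0]]
scene
-98 [223 169   0] -91 [255 242   0] -84 [254 239   0] -77 [254 239   0] -70 [255 239   0] -63 [254 237   0] -56 [254 238   0] -49 [255 238   0] -42 [237 244 252] -35 [236 244 246] -28 [236 244 246] -21 [237 245 247] -14 [236 245 246] -7 [237 244 247] 0 [237 244 247] 7 [238 247 249] 14 [10 11 13] 21 [14 13 14] 28 [12 13 14] 35 [13 13 15] 42 [14 14 16] 49 [12 12 14] 56 [13 15 14] 63 [13 14 15] 70 [15 16 19] 77 [15 15 24] 84 [111  77   9] 91 [255 239   0] 98 [254 237   0] 
dark [30, 29, 26, 32, 455] [180.8 203.4]
expected fin top corners [[185.9, 197.3], [168.2, 187.5], [190.2, 195.2], [172.4, 185.6]] base [[190.3, 219.3], [172.8, 209.0], [194.4, 217.1], [176.9, 207.0]]
```

```bash
python3 -c "
from station import ctrl
print(ctrl.finish_job())"
```

```text
the job is handed in; nothing more can be done
None
```

The cover plate was first laid flat on the bench with its grip up. It now sits flat on the terminal box ledges with both short ends under the yellow lips, judging by the last camera readings and the press-down force. It has been released, the hand is drawn clear, and the job was handed in at about 18 s.

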